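# Hook the nut tray into its dock and drop the stray bolt in

## Robot

A 7-joint arm with a two-finger parallel gripper is mounted at the origin on a cart in front of the work surface, level with it; the furniture and walls round the work are solid. World frame = base frame: x ahead of the robot, y to its left, z up, the work surface at z = 0. Lengths are in m, angles in degrees, forces in N, time in s.
With the tool pointing down it reaches from about 0.425 to 0.875 m from the base axis. Payload 4.7 kg.
Tool frame: the origin (TCP) lies midway between the tips of the shut fingers; the grasp point (between the pads) lies env.grip_point_offset behind it (env.grip_point_offset is the distance from the TCP to the grasp point, in m); x points along the fingers, y is the direction in which the jaws open and shut, and the axes are right-handed (so a half turn about x gives the same grasp; the last joint's range is limited). The gripper opens to 87 mm and grips with 3 to 60 N. Pads are 19 mm wide; open, the fingers measure 117 mm over their backs; the gripper's body (75 mm by 190 mm) begins 51 mm behind the grasp point.
Start: joints at [-73.276, 18.392, -4.016, 83.108, 1.295, 78.541, -3.26], TCP at [0.178, 0.625, 0.223] pointing down, gripper open.
Joint ranges: [-163.93, 163.93], [-17.29, 119.83], [-79.2, 71.16], [3.27, 140.29], [-89.18, 269.18], [5.43, 117.66], [-154.24, 154.24]. Speed limits (degrees/s): [147.25, 147.25, 180, 180, 180, 180, 180].

## Interface

Orientations are given as [roll, pitch, yaw] about the fixed x, y, z axes, in that order (R = Rz(yaw) Ry(pitch) Rx(roll)).
In Python, from cell import readout, read_camera, camera_params, sign_off, spot_in, pinpoint, env gives the robot as it stands.
- The arm moves only by the shell command python3 -m pendant 'ROWS' [OPENING] [FORCE]. ROWS is a JSON object of lists of equal length, an entry for each row: "xyz": the shift along the world's x, y, z in m, a list of three; "turn": the turn about the world's z in rad. A call has 1 to 10 rows; each row shifts and turns the pose as measured when the row begins; what a row does not reach is not made up. A row lasts 1/8 s, in which the tool goes at most 62.5 mm and 10.7 degrees, less where a joint would pass 70% of its speed; a pose out of reach is approached as far as the arm can. A call is refused whole if a number of a shift passes 0.0625 or a number of a turn 0.188, either way. A call with a gripper value outside its range is refused whole. OPENING is the opening, from 0 (shut) to 1 (fully open), set as the call begins (- or left out, the last holds). The fingers move at their own pace and stop on an object; FORCE is the grip in N (left out, the last holds). Time passes only in rows, so rows that do not move let the fingers close. It gives the time, the measured TCP pose, the force and the opening at its end, in the units of the state.
- readout.get_obs(): the state, without advancing time (a new reading comes with each control period).
- read_camera(name): name is "scene" or "top"; returns the picture (400x640x3 uint8, red, green, blue); there is no depth.
- camera_params(name): a dict with "fx", "fy", "cx", "cy" (pixels), "rvec" (rotation vector, rad) and "tvec" (3), from world to camera coordinates, as OpenCV has them. Camera axes: x right, y down, z forward; pixel columns grow to the right and rows downward; lengths in m; the calibration is good to about 2 mm. A picture is of the moment at which its call begins. camera_params takes no time and is no camera call.
- sign_off(): hands the job in, once; it reports no verdict.
Trained networks look in the newest picture that a camera, given by its name, has taken for a name from the list of things; names that differ only in an ending like _2 or _b are one class to them, and where a whole thing is asked for, a point or a joint stands for the part that bears it (a point fixed in the world has none). Each returns a list of dicts, best first, with "score" (0 to 1); they miss things now and then, are a little off and sometimes report something else, mostly with a low value. They report only what shows in the picture. A call takes as long as a camera call.
- spot_in(camera, name): "at" ([x, y, z] in m, in the coordinates of the camera as it stood for that picture, good to about 4 mm: the middle of the surface that is visible of it).
- pinpoint(camera, name): "at" ([x, y, z] in m, in the coordinates of the camera as it stood for that picture, good to about 4 mm: a listed point, or the origin of a listed thing).
The state is a dict: "time_s": time; "qpos": joint angles; "joint_velocities": joint speeds; "effort": joint torques, N m; "tool_pos": TCP position; "tool_rot": TCP orientation; "force": force on the tool from outside, world axes, zero at the start; "wrist_torque": the same for the moment, N m; "grip_width": finger opening in m.
Only numpy, scipy, OpenCV 4.12 (cv2) and the standard library are available. Lean on these libraries where they do the work, as an engineer would, in place of code of your own. Each camera call takes 0.05 s, during which the arm holds its last target.

## Task

Hook a fingertip behind the far lip of the white tray of nuts and drag it flat along the bench towards you, between the two aluminium guide rails, until it meets the black rubber pad of the end stop; press it home there with about 10 N (the pad is sprung, so press until it is solid), never more than 20 N, and leave it resting against the pad. Then pick up the loose bolt and put it in the tray. Do not push the low round tin about.

Things in the scene. Friction and masses are not known exactly. Their poses are not given: they have to be found in the camera images.
- nut_tray: White pressed-tin tray of nuts, loose, about 0.4 kg (varies). Origin: centre of its underside. 91 mm along its x, 126 mm along y, 30 mm high, rounded corners; its +x points away from the robot. Walls flare out, so the rim (z = 20 to 30 mm) is outermost. Inner floor about 5 mm above the bench, clear for 66 x 98 mm round the origin; the nuts in it are shallow.
- far_lip (a point): Middle of the outer edge of the tray's far lip, 46 mm along the tray's +x from its origin and 25 mm up; same axes as the tray. The lip is straight for about 95 mm along y. Behind it (+x) the bench is free for at least 50 mm.
- stop: Fixed end stop: steel foot, blue carriage (120 mm wide, 42 mm high) with a black rubber pad 114 mm wide, 14 to 40 mm above the bench. Origin on the bench on the dock's centre line; +x points along the rails, away from the robot, to where the tray comes from. The carriage is clamped somewhere in a slot, not measured: the pad's free face lies anywhere from x = 0 to 35 mm and is found by feel.
- dock_mouth (a point): Middle of the mouth of the rails, 122 mm along the stop's +x, 18 mm up; same axes. The pad's behaviour: it yields 4 mm towards the robot under less than 1 N and is then solid (force climbs steeply); there the tray is home, its origin 42 to 78 mm along x from the stop's origin.
- rails: Two aluminium guide rails, fixed, 36 mm high, with the same origin and axes as the stop. The tray goes between them along -x: 134 mm clear from x = 0 to 85 mm, then the mouths flare out at 29 degrees to 170 mm clear at x = 122 mm.
- bolt_mid (a point): Loose steel hex bolt, standing on its head: head 22 mm across and 8 mm high on the bench, plain shank 12 mm thick up to 46 mm. This point is on its axis, 23 mm above the bench; z points up along the shank. 0.06 kg. It stands left or right of the dock, in swapped places with the tin.
- tin_1: Low round lidded tin, 68 mm across, 42 mm high, origin at its underside centre. Leave alone.

How it is judged:
By the outcome, as a careful person would: the job done as asked, in the order asked, and still so for the second after the job is handed in, with the robot touching nothing.
It also fails if it takes over 59 s, if anything falls off the work surface, if the arm or the gripper's body presses on something with over 40 N, if the wrist force passes 120 N, or if a joint passes its speed limit or range.

## Working session

There is one attempt and no reset: what is moved stays moved. The work goes in short steps, Python scripts to look and compute and a shell command to move; the robot and the scene stay as the last step left them, time stands still between calls to the robot, and variables do not carry over. Pictures are saved under pics/ and viewed, and the job is handed in when it is done.

```bash
ls; mkdir -p pics; cat > h.py <<'E'
import numpy as np, cv2
from cell import readout, read_camera, camera_params, sign_off, spot_in, pinpoint, env
def pic(cam,name):
    im=read_camera(cam); cv2.imwrite('pics/'+name,im[:,:,::-1]); return im
def tow(cam,p):
    c=camera_params(cam); R=cv2.Rodrigues(np.array(c['rvec'],float))[0]
    return R.T@(np.array(p)-np.array(c['tvec']).ravel())
def px(cam,pw):
    c=camera_params(cam); R=cv2.Rodrigues(np.array(c['rvec'],float))[0]
    q=R@np.array(pw)+np.array(c['tvec']).ravel(); return c['fx']*q[0]/q[2]+c['cx'],c['fy']*q[1]/q[2]+c['cy']
def ray(cam,u,v,z):
    c=camera_params(cam); R=cv2.Rodrigues(np.array(c['rvec'],float))[0]
    o=-R.T@np.array(c['tvec']).ravel(); d=R.T@np.array([(u-c['cx'])/c['fx'],(v-c['cy'])/c['fy'],1]); return o+d*(z-o[2])/d[2]
def st():
    o=readout.get_obs(); 
    for k in ('time_s','tool_pos','tool_rot','force','grip_width'): print(k,np.round(o[k],4))
E
python3 - <<'E'
from h import *
st(); print(env.grip_point_offset)
for c in ('scene','top'):
    pic(c,c+'0.png')
    for n in ('nut_tray','far_lip','stop','dock_mouth','rails','bolt_mid','tin_1'):
        for d in pinpoint(c,n)[:2]: print(c,n,round(d['score'],2),np.round(tow(c,d['at']),4))
st()
E
```

```text
pics
time_s 0.0
tool_pos [0.1781 0.6245 0.2215]
tool_rot [ -86.9116   89.8903 -102.8262]
force [ 0.6293 -0.1692 -0.327 ]
grip_width 0.0869
0.0187
scene nut_tray 0.95 [0.5819 0.0817 0.0025]
scene far_lip 0.91 [0.6283 0.0851 0.0248]
scene stop 0.69 [ 0.3921  0.0596 -0.0004]
scene rails 0.94 [ 0.3928  0.0608 -0.0014]
scene bolt_mid 0.57 [0.5022 0.3239 0.0248]
scene tin_1 0.56 [ 0.4748 -0.3061 -0.0013]
top nut_tray 0.93 [ 0.5762  0.0793 -0.0024]
top far_lip 0.77 [0.6238 0.0861 0.0227]
top stop 0.65 [ 0.3904  0.0592 -0.0017]
top bolt_mid 0.49 [0.4948 0.3263 0.0196]
top tin_1 0.96 [ 0.4754 -0.3053 -0.0013]
top tin_1 0.32 [0.6253 0.0871 0.0281]
time_s 0.8
tool_pos [0.1783 0.6251 0.2226]
tool_rot [72.7431 89.9905 56.8268]
force [-0.0948  0.7961 -0.0695]
grip_width 0.0869
```

View pics/scene0.png

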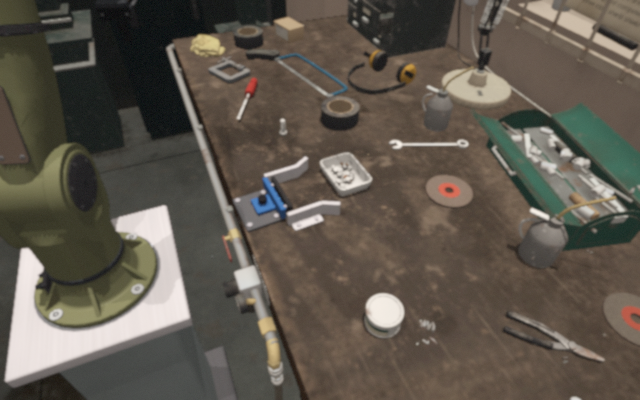

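View pics/top0.png

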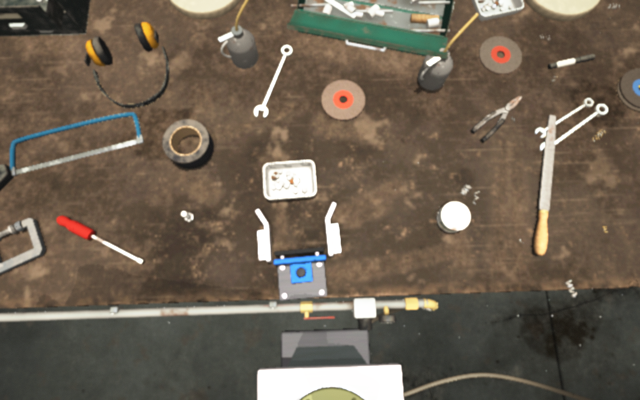

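The top view shows the tray at (290,180), the dock at about (300,245) with the rails running up the picture, the bolt at (187,216) and the tin at (454,217). The networks agree with this. Next I measure the yaws on an enlarged crop.

```bash
python3 - <<'E'
from h import *
im=cv2.imread('pics/top0.png'); c=im[145:305,235:365]; cv2.imwrite('pics/crop0.png',cv2.resize(c,None,fx=4.6,fy=3.7,interpolation=cv2.INTER_CUBIC)[:600])
im=cv2.imread('pics/top0.png')
a=np.array([0.391,0.0595])
def draw(p,q,z,col):
    p=px('top',[*p,z]);q=px('top',[*q,z])
    s=6
    cv2.line(big,*[(int((u-240)*s),int((v-150)*s)) for u,v in(p,q)],col,1)
big=cv2.resize(im[150:250,240:360],None,fx=6,fy=6,interpolation=cv2.INTER_CUBIC)
# edges of tray: white mask
m=(im[150:205,250:330].min(2)>150).astype(np.uint8)
n,l,s_,_=cv2.connectedComponentsWithStats(cv2.morphologyEx(m,cv2.MORPH_CLOSE,np.ones((5,5))))
k=1+np.argmax(s_[1:,4]); ys,xs=np.where(l==k)
P=np.array([ray('top',x+250,y+150,0.03)[:2] for x,y in zip(xs,ys)],np.float32)
r=cv2.minAreaRect(P*1000); print('tray rect',r)
cv2.imwrite('pics/big0.png',big)
E
```

```text
tray rect ((577.8729858398438, 78.46168518066406), (95.57347869873047, 129.04345703125), 2.8373632431030273)
```

View pics/crop0.png

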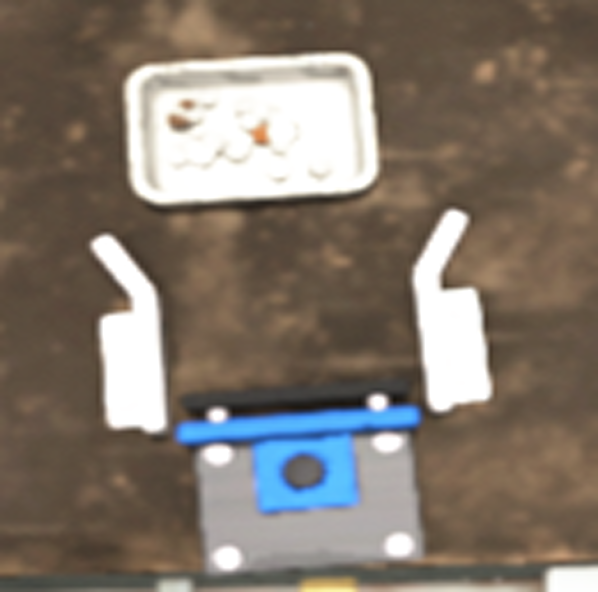

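```bash
python3 - <<'E'
from h import *
f=lambda x,y,z:ray('top',235+x/4.6,145+y/3.7,z)[:2]
def ang(p,q): d=q-p; return np.degrees(np.arctan2(d[1],d[0]))
for nm,p,q,z in [('bar',(178,442),(420,424),.042),('pad',(182,398),(408,379),.04),('L',(166,432),(159,300),.036),('R',(430,408),(416,285),.036),('foot',(210,572),(425,555),.005),('trayfar',(140,68),(365,55),.03),('traynear',(150,206),(365,192),.03),('tL',(126,80),(132,195),.03),('tR',(372,65),(378,185),.03),('mouth',(116,238),(446,212),.036)]:
    a,b=f(*p,z),f(*q,z); print(nm,a.round(4),b.round(4),ang(a,b).round(2),'mid',((a+b)/2).round(4))
E
```

```text
bar [0.3745 0.1156] [ 0.3815 -0.0032] -86.65 mid [0.378  0.0562]
pad [0.4013 0.1137] [0.4093 0.0017] -85.92 mid [0.4053 0.0577]
L [0.3812 0.1221] [0.4633 0.1253] 2.25 mid [0.4223 0.1237]
R [ 0.3916 -0.0087] [ 0.4687 -0.0045] 3.06 mid [ 0.4301 -0.0066]
foot [0.2972 0.104 ] [ 0.3039 -0.0036] -86.46 mid [0.3005 0.0502]
trayfar [0.6189 0.1356] [0.6241 0.0167] -87.48 mid [0.6215 0.0761]
traynear [0.5256 0.1305] [0.5312 0.0194] -87.07 mid [0.5284 0.075 ]
tL [0.6108 0.143 ] [0.5331 0.1398] -177.63 mid [0.572  0.1414]
tR [0.6171 0.0132] [0.5357 0.0126] -179.58 mid [0.5764 0.0129]
mouth [0.5038 0.1471] [ 0.5153 -0.0216] -86.11 mid [0.5096 0.0627]
```

```bash
cat >> h.py <<'E'
def tl():
    from scipy.spatial.transform import Rotation as R
    o=readout.get_obs(); y=R.from_euler('xyz',o['tool_rot'],degrees=True).as_matrix(); yw=np.degrees(np.arctan2(y[1,1],y[0,1]))
    print('t',o['time_s'],'p',np.round(o['tool_pos'],4),'jaw',yw.round(2),'x',y[:,0].round(3),'F',np.round(o['force'],1),'w',round(float(o['grip_width']),4),'q7',round(o['qpos'][6],1))
E
python3 -c "
from h import *;tl()"
```

```text
t 0.8 p [0.1783 0.6251 0.2226] jaw 74.08 x [ 0.  0. -1.] F [-0.1  0.8 -0.1] w 0.0869 q7 -3.3
```

```bash
python3 -m pendant '{"xyz":[[0.04,-0.045,0],[0.04,-0.045,0],[0.04,-0.045,0],[0.04,-0.045,0],[0.04,-0.045,0],[0.04,-0.045,0],[0.04,-0.045,0],[0.04,-0.045,0],[0.04,-0.045,0],[0.04,-0.045,0]],"turn":[0.034,0.034,0.034,0.034,0.034,0.034,0.034,0.034,0.034,0.034]}' 0.69; python3 -c "
from h import *;tl()"
```

```text
time_s: 2.05
tool_pos: [0.5832, 0.1651, 0.2245]
tool_rot: [70.2, 89.6, 75.2]
force: [-0.5, 0.4, 1.1]
grip_width: 0.06
t 2.05 p [0.5832 0.1651 0.2245] jaw 94.99 x [ 0.002  0.007 -1.   ] F [-0.5  0.4  1.1] w 0.06 q7 80.2
```

```bash
python3 -m pendant '{"xyz":[[0.035,-0.042,-0.02],[0.032,-0.041,-0.03],[0,0,-0.04],[0,0,0]],"turn":[-0.02,-0.015,0,0]}'; python3 - <<'E'
from h import *
tl(); pic('top','t1.png'); pic('scene','s1.png')
a=cv2.imread('pics/t1.png')[110:290,200:400]; b=cv2.imread('pics/s1.png')[100:280,220:420]
cv2.imwrite('pics/j1.png',np.hstack([cv2.resize(a,(400,360)),cv2.resize(b,(400,360))]))
E
```

```text
time_s: 2.55
tool_pos: [0.6554, 0.0722, 0.1335]
tool_rot: [30.5, 89.5, 33.0]
force: [-0.6, 0.5, -0.0]
grip_width: 0.06
t 2.55 p [0.6554 0.0722 0.1335] jaw 92.44 x [ 0.007  0.004 -1.   ] F [-0.6  0.5 -0. ] w 0.06 q7 90.3
```

View pics/j1.png

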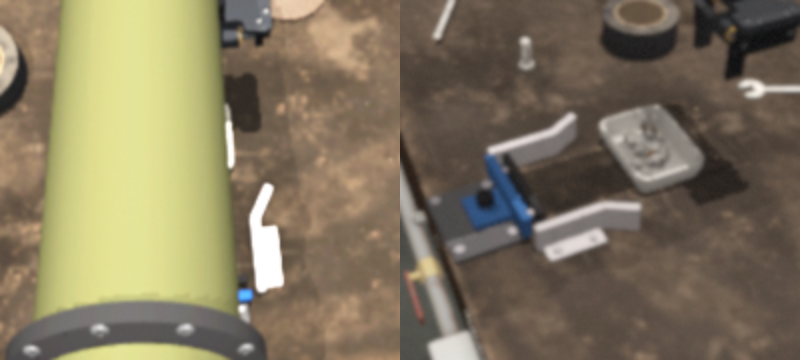

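The top view is hidden by the arm. The scene view shows the tray still in place, with the open fingers raised behind it at about (735,50).

```bash
python3 -m pendant '{"xyz":[[0,0.01,-0.045],[0,0,-0.045],[0,0,-0.03],[0,0,0]],"turn":[0,0,0,0]}'; python3 - <<'E'
from h import *
tl(); pic('scene','s2.png'); b=cv2.imread('pics/s2.png')[100:280,220:420]
cv2.imwrite('pics/j2.png',cv2.resize(b,(600,540)))
E
```

```text
time_s: 3.15
tool_pos: [0.6649, 0.0892, 0.0279]
tool_rot: [16.8, 88.0, 19.7]
force: [-0.6, -1.0, 0.9]
grip_width: 0.0598
t 3.15 p [0.6649 0.0892 0.0279] jaw 92.9 x [ 0.033  0.012 -0.999] F [-0.6 -1.   0.9] w 0.0598 q7 91.3
```

View pics/j2.png

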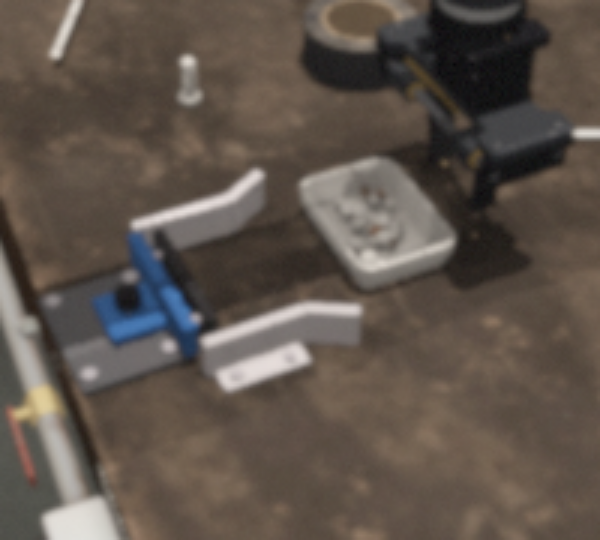

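```bash
python3 -m pendant '{"xyz":[[0,-0.003,-0.016],[-0.01,0,-0.002],[0,0,0]],"turn":[0,0,0]}'; python3 -c "
from h import *;tl()"
```

```text
time_s: 3.58
tool_pos: [0.6594, 0.0871, 0.0165]
tool_rot: [15.1, 87.3, 18.0]
force: [-0.2, 0.2, -0.6]
grip_width: 0.0599
t 3.575 p [0.6594 0.0871 0.0165] jaw 92.94 x [ 0.045  0.015 -0.999] F [-0.2  0.2 -0.6] w 0.0599 q7 91.7
```

```bash
python3 -m pendant '{"xyz":[[-0.012,0,-0.005],[-0.012,-0.002,-0.002],[-0.012,-0.002,0],[-0.012,-0.002,0]],"turn":[0,0,0,0]}'; python3 - <<'E'
from h import *
tl(); pic('scene','s3.png'); b=cv2.imread('pics/s3.png')[100:280,220:420]
cv2.imwrite('pics/j3.png',cv2.resize(b,(600,540)))
for d in pinpoint('scene','nut_tray')[:1]: print(tow('scene',d['at']),d['score'])
E
```

```text
time_s: 4.08
tool_pos: [0.6101, 0.081, 0.0105]
tool_rot: [14.5, 87.1, 17.4]
force: [1.9, 0.2, -1.0]
grip_width: 0.0599
t 4.075 p [0.6101 0.081  0.0105] jaw 92.94 x [ 0.049  0.015 -0.999] F [ 1.9  0.2 -1. ] w 0.0599 q7 91.1
[0.55255934 0.07569117 0.00554595] 0.71
```

View pics/j3.png

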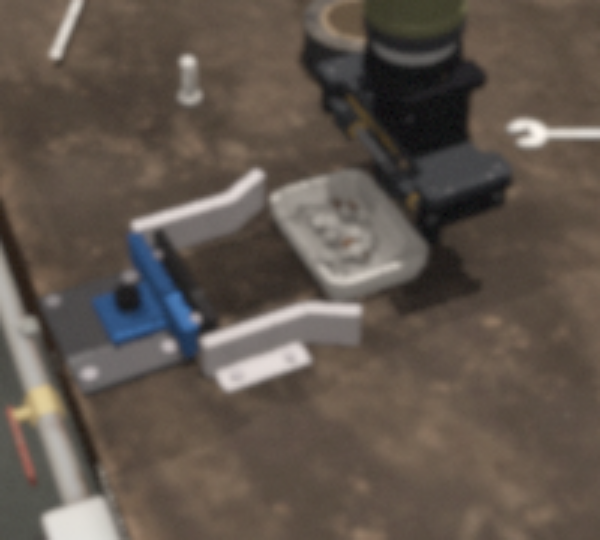

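```bash
python3 -m pendant '{"xyz":[[-0.009,-0.0025,0],[-0.009,-0.0025,0],[-0.009,-0.0025,0]],"turn":[0,0,0]}'; python3 - <<'E'
from h import *
tl(); pic('scene','s4.png'); b=cv2.imread('pics/s4.png')[100:280,220:420]
cv2.imwrite('pics/j4.png',cv2.resize(b,(600,540)))
for d in pinpoint('scene','nut_tray')[:1]: print(tow('scene',d['at']),d['score'])
E
```

```text
time_s: 4.55
tool_pos: [0.5818, 0.0732, 0.0108]
tool_rot: [14.8, 87.0, 17.7]
force: [1.6, 0.6, -0.7]
grip_width: 0.0602
t 4.55 p [0.5818 0.0732 0.0108] jaw 92.94 x [ 0.049  0.016 -0.999] F [ 1.6  0.6 -0.7] w 0.0602 q7 91.0
[0.52551341 0.07008356 0.00307775] 0.8
```

View pics/j4.png

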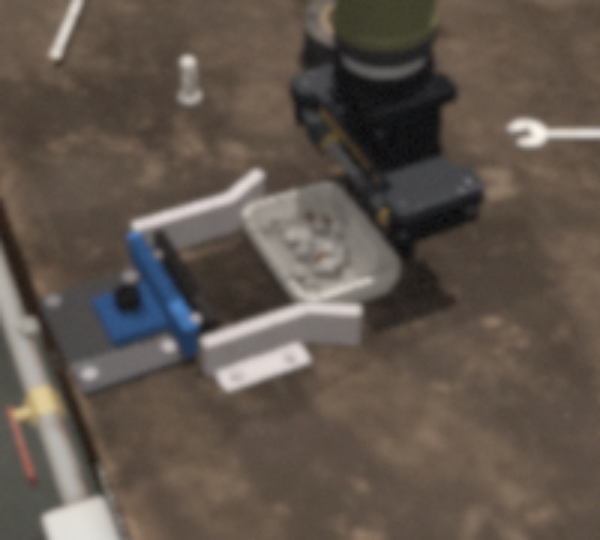

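The tray is entering the mouth roughly centred between the rails, with its near edge at about x=245–300 in the crop.

```bash
python3 -m pendant '{"xyz":[[-0.008,-0.002,0],[-0.008,-0.0015,0],[-0.008,-0.001,0]],"turn":[0,0.004,0]}'; python3 - <<'E'
from h import *
tl(); pic('scene','s5.png'); b=cv2.imread('pics/s5.png')[100:280,220:420]
cv2.imwrite('pics/j5.png',cv2.resize(b,(600,540)))
for d in pinpoint('scene','nut_tray')[:1]: print(tow('scene',d['at']),d['score'])
E
```

```text
time_s: 5.03
tool_pos: [0.5564, 0.068, 0.0108]
tool_rot: [14.7, 87.1, 17.8]
force: [1.4, 0.1, -0.4]
grip_width: 0.0602
t 5.025 p [0.5564 0.068  0.0108] jaw 93.16 x [ 0.049  0.016 -0.999] F [ 1.4  0.1 -0.4] w 0.0602 q7 90.7
[0.50193887 0.06649034 0.0017103 ] 0.81
```

View pics/j5.png

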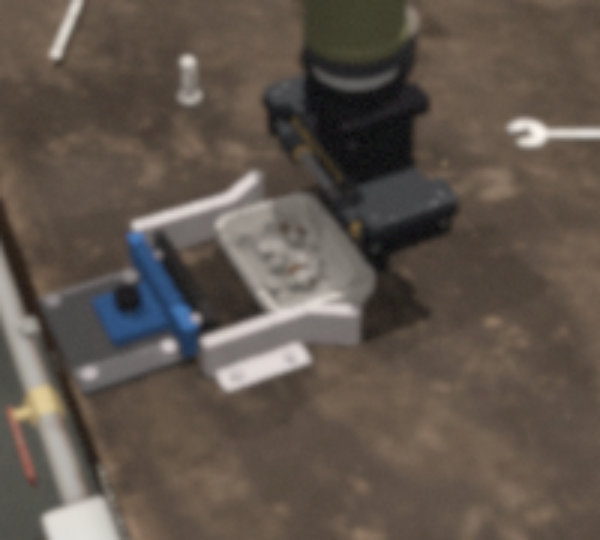

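```bash
python3 -m pendant '{"xyz":[[-0.007,-0.0005,0],[-0.007,-0.0005,0],[-0.007,-0.0005,0],[-0.005,-0.0003,0]],"turn":[0,0,0,0]}'; python3 -m pendant '{"xyz":[[-0.003,-0.0002,0],[-0.003,-0.0002,0]],"turn":[0,0]}'
```

```text
time_s: 5.62
tool_pos: [0.5287, 0.0663, 0.0109]
tool_rot: [14.9, 87.1, 18.1]
force: [1.4, 0.5, -0.7]
grip_width: 0.0601
time_s: 5.88
tool_pos: [0.5221, 0.0659, 0.0109]
tool_rot: [14.9, 87.1, 18.0]
force: [1.1, -0.6, -1.2]
grip_width: 0.06
```

```bash
python3 -m pendant '{"xyz":[[-0.003,-0.0002,0],[-0.003,-0.0002,0]],"turn":[0,0]}';python3 -m pendant '{"xyz":[[-0.003,-0.0002,0]],"turn":[0]}';python3 -m pendant '{"xyz":[[-0.002,-0.0001,0]],"turn":[0]}'
```

```text
time_s: 6.12
tool_pos: [0.5158, 0.0655, 0.0109]
tool_rot: [14.7, 87.1, 17.9]
force: [1.3, -0.6, -0.8]
grip_width: 0.0602
time_s: 6.25
tool_pos: [0.5128, 0.0653, 0.0109]
tool_rot: [14.7, 87.1, 17.8]
force: [1.8, 0.4, -0.6]
grip_width: 0.0604
time_s: 6.38
tool_pos: [0.5107, 0.0651, 0.0109]
tool_rot: [14.6, 87.0, 17.8]
force: [2.7, 0.6, -1.0]
grip_width: 0.0598
```

```bash
python3 - <<'E'
from h import *
tl(); pic('scene','s6.png'); b=cv2.imread('pics/s6.png')[130:250,220:380]
cv2.imwrite('pics/j6.png',cv2.resize(b,(800,600),interpolation=cv2.INTER_CUBIC))
E
```

```text
t 6.375 p [0.5107 0.0651 0.0109] jaw 93.18 x [ 0.049  0.016 -0.999] F [ 2.7  0.6 -1. ] w 0.0598 q7 88.7
```

View pics/j6.png

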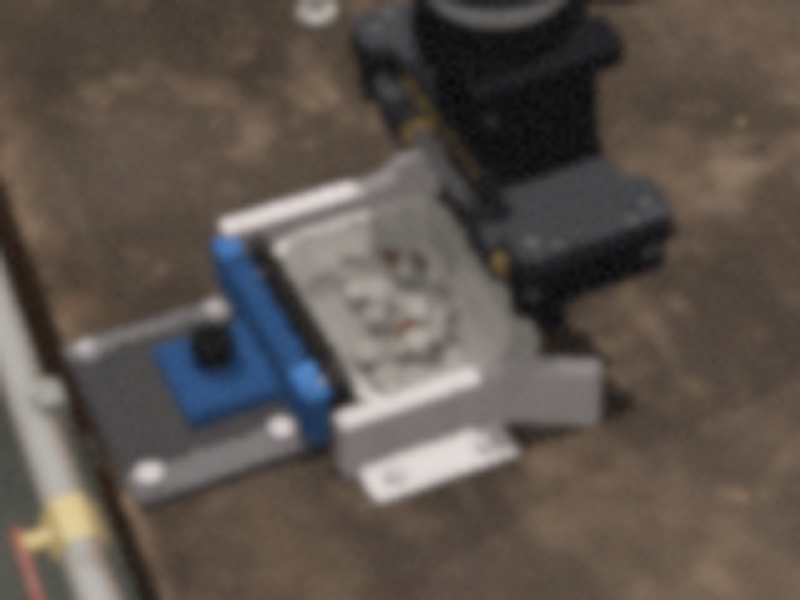

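The tray is against or very near the pad, square to it, and the force is starting to rise. From here I use 1 mm steps.

```bash
for i in 1; do python3 -m pendant '{"xyz":[[-0.001,0,0]],"turn":[0]}'; done; python3 -m pendant '{"xyz":[[-0.001,0,0]],"turn":[0]}'
```

```text
time_s: 6.55
tool_pos: [0.5101, 0.0653, 0.0111]
tool_rot: [14.4, 87.0, 17.6]
force: [3.7, 0.5, -1.2]
grip_width: 0.06
time_s: 6.68
tool_pos: [0.51, 0.0653, 0.0115]
tool_rot: [13.9, 86.9, 17.1]
force: [3.4, -0.2, -1.5]
grip_width: 0.0601
```

```bash
python3 -m pendant '{"xyz":[[-0.002,0,0]],"turn":[0]}'; python3 -m pendant '{"xyz":[[-0.002,0,0]],"turn":[0]}'
```

```text
time_s: 6.8
tool_pos: [0.5096, 0.0654, 0.0121]
tool_rot: [12.9, 86.7, 16.1]
force: [7.7, 1.0, -2.2]
grip_width: 0.0603
time_s: 6.92
tool_pos: [0.5096, 0.0654, 0.0128]
tool_rot: [12.0, 86.4, 15.2]
force: [6.4, -0.0, -2.1]
grip_width: 0.0601
```

```bash
python3 -m pendant '{"xyz":[[-0.003,0,-0.0005]],"turn":[0]}'; python3 -m pendant '{"xyz":[[-0.003,0,-0.0005]],"turn":[0]}'
```

```text
time_s: 7.05
tool_pos: [0.5095, 0.0653, 0.0135]
tool_rot: [10.8, 86.1, 14.0]
force: [8.7, -0.4, -1.2]
grip_width: 0.0603
time_s: 7.18
tool_pos: [0.5096, 0.0654, 0.0143]
tool_rot: [9.8, 85.7, 13.0]
force: [8.7, -0.2, -1.5]
grip_width: 0.0603
```

```bash
python3 -m pendant '{"xyz":[[-0.0036,0,-0.0005],[-0.0036,0,-0.0005]],"turn":[0,0]}'; python3 - <<'E'
from h import *
tl(); pic('scene','s7.png'); b=cv2.imread('pics/s7.png')[130:250,220:380]
cv2.imwrite('pics/j7.png',cv2.resize(b,(800,600),interpolation=cv2.INTER_CUBIC))
for d in pinpoint('scene','nut_tray')[:1]: print(tow('scene',d['at']),d['score'])
tl()
E
```

```text
time_s: 7.42
tool_pos: [0.5097, 0.0654, 0.0164]
tool_rot: [8.0, 84.9, 11.3]
force: [8.6, 0.2, -2.0]
grip_width: 0.0602
t 7.425 p [0.5097 0.0654 0.0164] jaw 93.26 x [ 0.088  0.017 -0.996] F [ 8.6  0.2 -2. ] w 0.0602 q7 87.7
[0.45487762 0.06253161 0.00898062] 0.61
t 7.525 p [0.5097 0.0654 0.0165] jaw 93.26 x [ 0.088  0.018 -0.996] F [ 8.7 -0.7 -1.2] w 0.06 q7 87.7
```

View pics/j7.png

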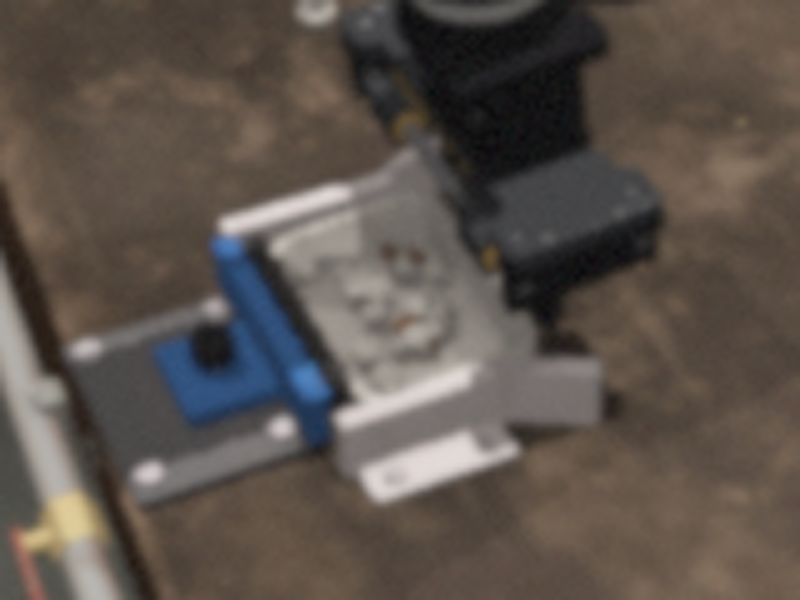

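```bash
python3 -m pendant '{"xyz":[[-0.0042,0,-0.003],[-0.0042,0,-0.003]],"turn":[0,0]}'; python3 -m pendant '{"xyz":[[-0.0042,0,-0.0025],[-0.0042,0,-0.0025]],"turn":[0,0]}'; python3 -c "
from h import *;tl()"
```

```text
time_s: 7.78
tool_pos: [0.5099, 0.0654, 0.0142]
tool_rot: [6.8, 83.8, 10.0]
force: [9.2, 0.1, -1.1]
grip_width: 0.0598
time_s: 8.02
tool_pos: [0.5103, 0.0655, 0.0132]
tool_rot: [5.8, 82.8, 9.1]
force: [9.9, 0.1, -1.7]
grip_width: 0.06
t 8.025 p [0.5103 0.0655 0.0132] jaw 93.28 x [ 0.124  0.02  -0.992] F [ 9.9  0.1 -1.7] w 0.06 q7 87.0
```

```bash
python3 -m pendant '{"xyz":[[0.006,0,0],[0.015,0,0],[0.02,0,0.01],[0.0,0.0,0.045],[0,0,0.05],[-0.02,0.04,0.03],[0,0.05,0],[0,0,0]],"turn":[0,0,0,0,0,0,0,0]}' 0.6; python3 - <<'E'
from h import *
tl()
for c in ('scene','top'):
    pic(c,c+'8.png')
    for n in ('nut_tray','bolt_mid','tin_1'):
        for d in pinpoint(c,n)[:2]: print(c,n,round(d['score'],2),np.round(tow(c,d['at']),4))
a=cv2.imread('pics/top8.png')[150:300,150:350]; b=cv2.imread('pics/scene8.png')[100:250,220:420]
cv2.imwrite('pics/j8.png',np.vstack([cv2.resize(a,(400,300)),cv2.resize(b,(400,300))]))
E
```

```text
time_s: 9.02
tool_pos: [0.5279, 0.1564, 0.1487]
tool_rot: [6.0, 83.9, 9.0]
force: [-0.7, -0.9, -0.3]
grip_width: 0.0522
t 9.025 p [0.5279 0.1564 0.1487] jaw 93.07 x [ 0.106  0.017 -0.994] F [-0.7 -0.9 -0.3] w 0.0522 q7 73.8
scene nut_tray 0.86 [0.4542 0.0637 0.0032]
scene bolt_mid 0.64 [0.5009 0.3251 0.0229]
scene tin_1 0.69 [ 0.478  -0.3084  0.0008]
top nut_tray 0.57 [ 0.4468  0.0583 -0.0042]
top tin_1 0.75 [ 0.4769 -0.3076 -0.0013]
```

View pics/j8.png

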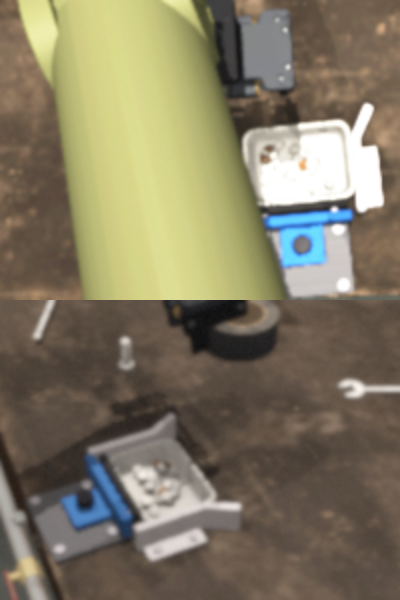

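```bash
python3 - <<'E'
from h import *
for x in (.495,.499,.503):
    print(x,[np.round(px(c,[x,.325,z]),1) for c in('top','scene') for z in (.0,.046)])
a=cv2.imread('pics/top0.png')[200:232,170:204]; b=cv2.imread('pics/scene8.png')[110:142,266:300]
cv2.imwrite('pics/j9.png',np.hstack([cv2.resize(k,(400,376),interpolation=cv2.INTER_CUBIC) for k in(a,b)]))
E
```

```text
0.495 [array([188.7, 218.4]), array([182.4, 214.6]), array([281. , 133.9]), array([280.1, 120.4])]
0.499 [array([188.7, 216.7]), array([182.5, 212.9]), array([282.3, 133.6]), array([281.4, 120.1])]
0.503 [array([188.8, 215.1]), array([182.6, 211.2]), array([283.7, 133.3]), array([282.8, 119.8])]
```

View pics/j9.png

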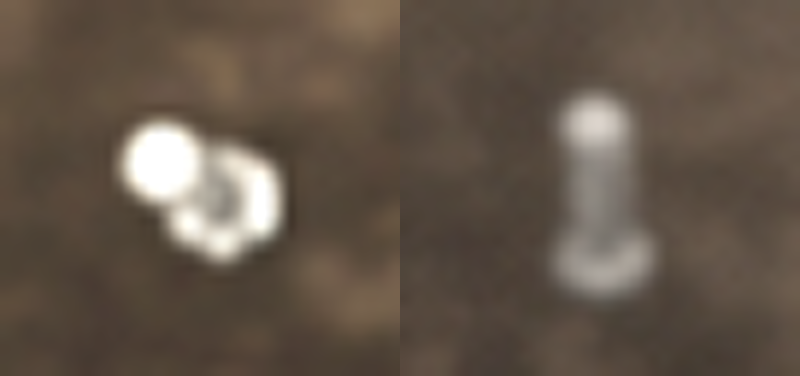

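```bash
python3 -m pendant '{"xyz":[[-0.008,0.05,0],[-0.008,0.05,0],[-0.007,0.05,0],[-0.003,0.012,-0.03],[0,0,0]],"turn":[0,0,0,0,0]}' 0.7; python3 -c "
from h import *;tl()"
```

```text
time_s: 10.05
tool_pos: [0.503, 0.313, 0.1179]
tool_rot: [5.2, 83.8, 7.2]
force: [-0.1, -0.6, 0.9]
grip_width: 0.0607
t 10.05 p [0.503  0.313  0.1179] jaw 92.09 x [ 0.107  0.014 -0.994] F [-0.1 -0.6  0.9] w 0.0607 q7 56.1
```

```bash
python3 -m pendant '{"xyz":[[0,0.01,-0.035],[0,0,-0.02],[0,0,0]],"turn":[0,0,0]}'; python3 - <<'E'
from h import *
tl(); pic('scene','s10.png'); b=cv2.imread('pics/s10.png')[70:160,230:350]
cv2.imwrite('pics/j10.png',cv2.resize(b,(600,450),interpolation=cv2.INTER_CUBIC))
E
```

```text
time_s: 10.42
tool_pos: [0.5069, 0.3204, 0.0656]
tool_rot: [5.7, 83.5, 7.5]
force: [-0.6, 1.0, 0.3]
grip_width: 0.0608
t 10.425 p [0.5069 0.3204 0.0656] jaw 91.8 x [ 0.111  0.015 -0.994] F [-0.6  1.   0.3] w 0.0608 q7 55.5
```

View pics/j10.png

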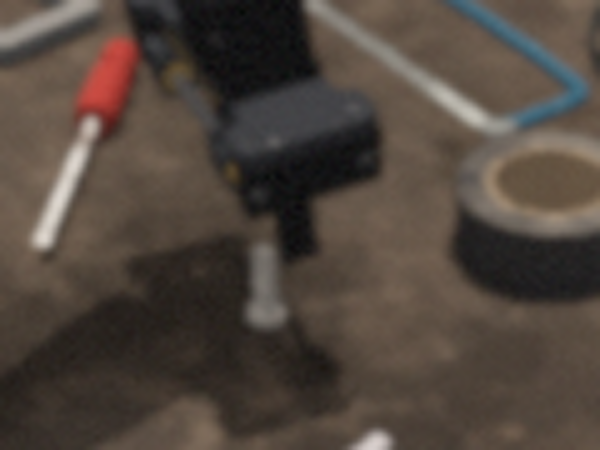

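The bolt at (265,285) is still upright, and the jaws are above it and straddling it.

```bash
python3 -m pendant '{"xyz":[[-0.006,0.003,-0.02],[-0.001,0,-0.02],[-0.001,0,-0.01],[0,0,0]],"turn":[0,0,0,0]}'; python3 -c "
from h import *;tl()"
```

```text
time_s: 10.98
tool_pos: [0.505, 0.3239, 0.0232]
tool_rot: [8.6, 82.9, 10.1]
force: [-0.2, 0.1, -0.8]
grip_width: 0.061
t 10.975 p [0.505  0.3239 0.0232] jaw 91.53 x [ 0.122  0.022 -0.992] F [-0.2  0.1 -0.8] w 0.061 q7 54.8
```

```bash
python3 -m pendant '{"xyz":[[-0.004,0,-0.009],[0,0,0]],"turn":[0,0]}'; python3 -m pendant '{"xyz":[[0,0,0],[0,0,0],[0,0,0],[0,0,0],[0,0,0]],"turn":[0,0,0,0,0]}' 0 20; python3 -c "
from h import *;tl()"
```

```text
time_s: 11.22
tool_pos: [0.5019, 0.3243, 0.0155]
tool_rot: [9.2, 82.8, 10.7]
force: [-0.5, -0.3, 0.1]
grip_width: 0.0606
time_s: 11.85
tool_pos: [0.5026, 0.3249, 0.0165]
tool_rot: [9.6, 82.7, 11.0]
force: [-1.1, -0.5, -0.8]
grip_width: 0.0189
t 11.85 p [0.5026 0.3249 0.0165] jaw 91.51 x [ 0.125  0.024 -0.992] F [-1.1 -0.5 -0.8] w 0.0189 q7 54.5
```

```bash
python3 -m pendant '{"xyz":[[0,0,0],[0,0,0]],"turn":[0,0]}'; python3 -m pendant '{"xyz":[[0,0,0.03],[0,0,0.045],[0,0,0.045],[0,0,0]],"turn":[0,0,0,0]}'; python3 - <<'E'
from h import *
tl(); pic('scene','s11.png'); b=cv2.imread('pics/s11.png')[60:160,220:360]
cv2.imwrite('pics/j11.png',cv2.resize(b,(700,500),interpolation=cv2.INTER_CUBIC))
E
```

```text
time_s: 12.1
tool_pos: [0.5026, 0.3249, 0.0165]
tool_rot: [9.6, 82.7, 11.0]
force: [0.2, 1.8, -0.9]
grip_width: 0.0112
time_s: 12.6
tool_pos: [0.5011, 0.3236, 0.1383]
tool_rot: [8.7, 82.8, 10.2]
force: [0.8, 0.7, -0.9]
grip_width: 0.0116
t 12.6 p [0.5011 0.3236 0.1383] jaw 91.5 x [ 0.123  0.022 -0.992] F [ 0.8  0.7 -0.9] w 0.0116 q7 54.1
```

View pics/j11.png

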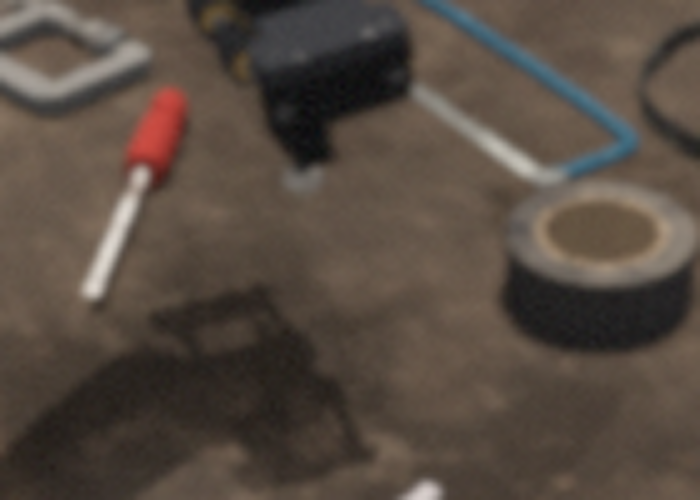

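```bash
python3 -m pendant '{"xyz":[[-0.008,-0.045,0],[-0.008,-0.045,0],[-0.008,-0.045,0],[-0.008,-0.045,0],[-0.007,-0.045,0],[-0.005,-0.03,0],[0,0,0]],"turn":[0,0,0,0,0,0,0]}'; python3 - <<'E'
from h import *
tl()
for d in pinpoint('scene','nut_tray')[:1]: print(tow('scene',d['at']),d['score'])
E
```

```text
time_s: 13.52
tool_pos: [0.445, 0.0581, 0.1235]
tool_rot: [4.9, 84.1, 6.4]
force: [0.5, 1.4, -0.0]
grip_width: 0.0108
t 13.525 p [0.445  0.0581 0.1235] jaw 91.58 x [ 0.102  0.011 -0.995] F [ 0.5  1.4 -0. ] w 0.0108 q7 77.0
[0.45591169 0.06341056 0.00434724] 0.69
```

```bash
python3 -m pendant '{"xyz":[[0.011,0.004,-0.02],[0,0,-0.03],[0,0,0]],"turn":[0,0,0]}'; python3 - <<'E'
from h import *
tl(); pic('scene','s12.png'); b=cv2.imread('pics/s12.png')[110:250,220:380]
cv2.imwrite('pics/j12.png',cv2.resize(b,(640,560),interpolation=cv2.INTER_CUBIC))
E
```

```text
time_s: 13.95
tool_pos: [0.4555, 0.067, 0.0708]
tool_rot: [4.9, 84.2, 6.9]
force: [-0.6, -0.9, 0.3]
grip_width: 0.0112
t 13.95 p [0.4555 0.067  0.0708] jaw 91.95 x [ 0.1    0.012 -0.995] F [-0.6 -0.9  0.3] w 0.0112 q7 78.8
```

View pics/j12.png

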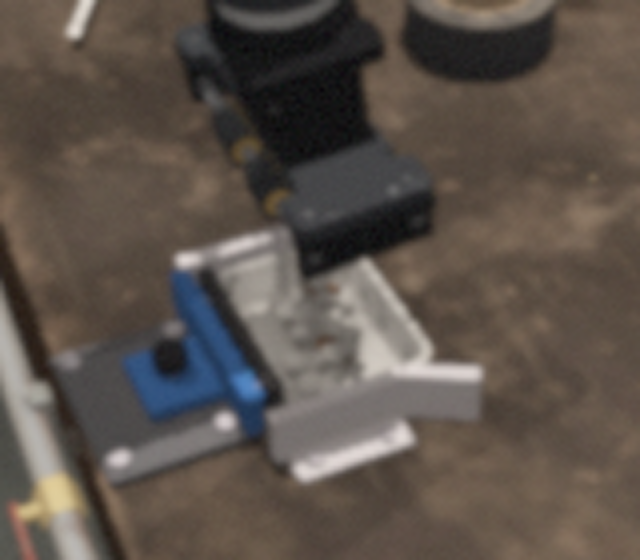

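```bash
python3 -m pendant '{"xyz":[[0.002,-0.002,-0.015],[0,0,-0.01],[0,0,-0.005],[0,0,0]],"turn":[0,0,0,0]}';python3 -m pendant '{"xyz":[[0,0,-0.004],[0,0,0]],"turn":[0,0]}'; python3 -c "
from h import *;tl()"
```

```text
time_s: 14.5
tool_pos: [0.4607, 0.0666, 0.0423]
tool_rot: [5.7, 83.9, 7.8]
force: [-0.4, 0.3, -0.4]
grip_width: 0.011
time_s: 14.75
tool_pos: [0.4611, 0.0667, 0.0385]
tool_rot: [5.9, 83.8, 7.9]
force: [-0.4, 0.2, -0.8]
grip_width: 0.0115
t 14.75 p [0.4611 0.0667 0.0385] jaw 92.05 x [ 0.107  0.015 -0.994] F [-0.4  0.2 -0.8] w 0.0115 q7 80.8
```

```bash
python3 -m pendant '{"xyz":[[-0.004,-0.004,-0.005],[0,0,0]],"turn":[0,0]}';python3 -m pendant '{"xyz":[[0,0,-0.004],[0,0,0]],"turn":[0,0]}';python3 -m pendant '{"xyz":[[0,0,-0.003],[0,0,0]],"turn":[0,0]}'
```

```text
time_s: 15.0
tool_pos: [0.4569, 0.0623, 0.0334]
tool_rot: [6.0, 83.8, 8.0]
force: [0.0, 0.4, 0.1]
grip_width: 0.0114
time_s: 15.25
tool_pos: [0.4569, 0.0623, 0.0292]
tool_rot: [6.0, 83.8, 8.0]
force: [-1.0, -0.4, -0.1]
grip_width: 0.0116
time_s: 15.5
tool_pos: [0.457, 0.0624, 0.026]
tool_rot: [6.0, 83.8, 8.0]
force: [0.2, 0.2, 0.1]
grip_width: 0.011
```

```bash
python3 -m pendant '{"xyz":[[0,0,-0.003],[0,0,0]],"turn":[0,0]}';python3 -m pendant '{"xyz":[[0,0,0],[0,0,0],[0,0,0],[0,0,0],[0,0,0]],"turn":[0,0,0,0,0]}' 0.45;  python3 -m pendant '{"xyz":[[0,0,0.02],[0,0,0.04],[0,0,0.04],[0,0,0.03],[0.04,0,0],[0.05,0.02,0],[0.04,0.04,0],[0,0.05,0],[0,0.05,0],[0,0,0]],"turn":[0,0,0,0,0,0,0,0,0,0]}'; python3 - <<'E'
from h import *
tl()
for c in ('scene','top'):
    pic(c,c+'13.png')
    for n in ('nut_tray','bolt_mid','tin_1'):
        for d in pinpoint(c,n)[:2]: print(c,n,round(d['score'],2),np.round(tow(c,d['at']),4))
a=cv2.imread('pics/top13.png')[190:300,240:360]; b=cv2.imread('pics/scene13.png')[130:240,230:350]
cv2.imwrite('pics/j13.png',np.hstack([cv2.resize(k,(400,367),interpolation=cv2.INTER_CUBIC) for k in(a,b)]))
E
```

```text
time_s: 15.75
tool_pos: [0.4571, 0.0625, 0.0228]
tool_rot: [6.0, 83.8, 8.0]
force: [0.3, 0.1, -1.3]
grip_width: 0.0114
time_s: 16.38
tool_pos: [0.4577, 0.0626, 0.0233]
tool_rot: [6.2, 83.7, 8.2]
force: [0.5, 0.1, -0.5]
grip_width: 0.0388
time_s: 17.62
tool_pos: [0.5911, 0.2269, 0.1581]
tool_rot: [6.8, 83.5, 8.6]
force: [-0.8, -0.8, -0.3]
grip_width: 0.0393
t 17.625 p [0.5911 0.2269 0.1581] jaw 91.92 x [ 0.111  0.017 -0.994] F [-0.8 -0.8 -0.3] w 0.0393 q7 71.0
scene nut_tray 0.82 [0.4525 0.0655 0.0037]
scene bolt_mid 0.46 [0.4575 0.0608 0.0279]
scene tin_1 0.75 [ 4.777e-01 -3.059e-01 -1.000e-04]
top nut_tray 0.85 [ 0.448   0.0605 -0.0044]
top nut_tray 0.66 [ 0.3884  0.0611 -0.0016]
top bolt_mid 0.45 [0.4498 0.0606 0.022 ]
top bolt_mid 0.3 [ 0.4507  0.0599 -0.0023]
top tin_1 0.97 [ 0.4774 -0.3036  0.0006]
```

View pics/j13.png

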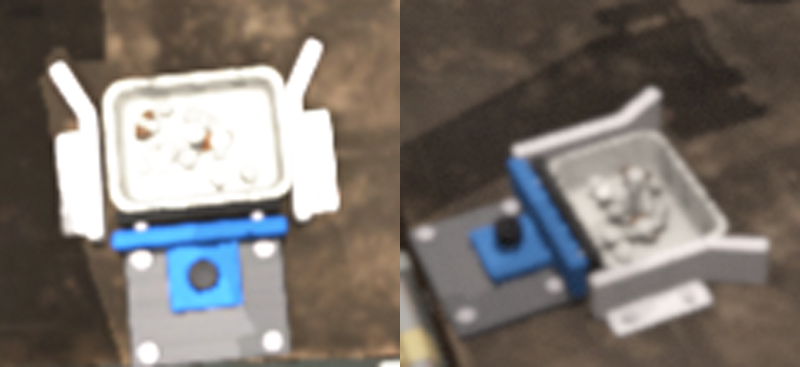

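```bash
python3 - <<'E'
from h import *
a=cv2.imread('pics/top0.png')[235:270,265:340]; b=cv2.imread('pics/top13.png')[235:270,265:340]
cv2.imwrite('pics/j14.png',np.vstack([cv2.resize(k,(600,280),interpolation=cv2.INTER_CUBIC) for k in(a,b)]))
E
```

```text
(no output)
```

View pics/j14.png

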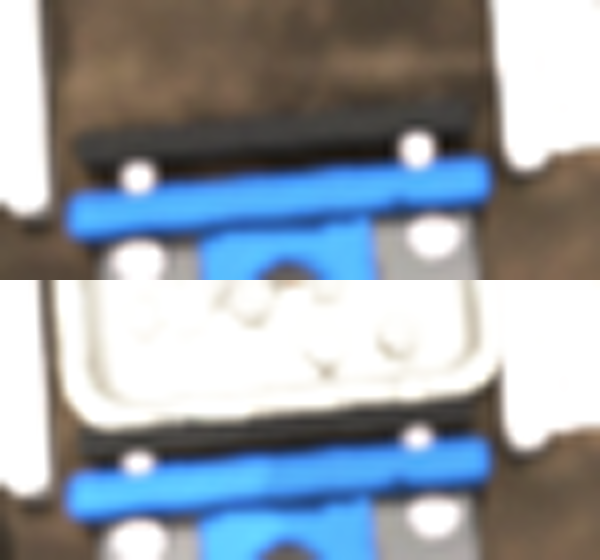

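The tray is flush on the pad, which has moved back about 2 px (4 mm) from its free position, so it is home. The bolt is in the tray, the tin is where it started, and the arm is clear.

```bash
python3 -c "
from h import *
print(sign_off())"
```

```text
the job is handed in; nothing more can be done
None
```

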